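Count two nuts through the gate of a counting tray

ROBOT

A 6-joint arm with a two-finger parallel gripper is mounted at the origin on a cart in front of the work surface, level with it; the furniture and walls round the work are solid. World frame = base frame: x ahead of the robot, y to its left, z up, the work surface at z = 0. Lengths are in m, angles in rad, forces in N, time in s.
With the tool pointing down it reaches from about 0.375 to 0.925 m from the base axis. Payload 5.7 kg.
Tool frame: the origin (TCP) lies midway between the tips of the shut fingers; the grasp point (between the pads) lies 19 mm behind it; z points along the fingers, x is the direction in which the jaws open and shut, and the axes are right-handed (so a half turn about z gives the same grasp; the last joint's range is limited). The gripper opens to 88 mm and grips with 3 to 60 N. Pads are 20 mm wide; open, the fingers measure 115 mm over their backs; the gripper's body (75 mm by 178 mm) begins 61 mm behind the grasp point.
Start: joints at [-1.254, 0.359, 1.51, -0, 1.272, -0.115], TCP at [0.251, -0.545, 0.223] pointing down, gripper open.
Joint ranges: [-2.97, 2.97], [-1.01, 2.36], [0.21, 2.38], [-0.96, 4.11], [0.2, 2.71], [-2.98, 2.98]. Speed limits (rad/s): [2.39, 2.39, 3.14, 3.14, 3.14, 3.14].

INTERFACE

Orientations are given as a unit quaternion [x, y, z, w].
In Python, from bench import move_ptp, servo_line, goto_joints, move_gripper, sleep, inverse_kinematics, capture, PlanningError, close_job, spot_in, silhouettes, current_clock, current_joint_pos, current_qvel, current_joint_torque, current_position, current_orientation, current_force, current_torque, current_finger_gap gives the robot as it stands. Calls block until the motion is done:
- move_ptp(position, orientation): joint-space move of the TCP to a pose.
- servo_line(position, orientation=None, rate=0.15, contact_N=None): straight line of the TCP; orientation=None keeps the orientation; rate is the mean speed in m/s. With contact_N (N) it stops when the force on the tool has changed by that much, and returns True; else False.
- goto_joints(angles): joint-space move.
- move_gripper(opening): finger opening in m; the grip force is fixed at half the most; returns when the fingers have stopped.
- sleep(seconds).
- inverse_kinematics(position, orientation): joint angles nearest the present ones, or None.
- capture(name): name is "scene" or "top" or "wrist"; returns a dict with "image" (480x640x3 uint8, blue, green, red), "range_z" (480x640 float32, m along the optical axis (not along the pixel's ray), 0 where there is no reading), "intrinsics" (3x3 intrinsics, pixels), "R" (3x3) and "t" (3): a world point X has camera coordinates R X + t. Camera axes: x right, y down, z forward; pixel columns grow to the right and rows downward; lengths in m; the calibration is good to about 2 mm. A picture is of the moment at which its call begins.
A pose or a line that the arm cannot do raises PlanningError and nothing moves.
- close_job(): hands the job in, once; it reports no verdict.
Trained networks look in the newest picture that a camera, given by its name, has taken for a name from the list of things; names that differ only in an ending like _2 or _b are one class to them, and where a whole thing is asked for, a point or a joint stands for the part that bears it (a point fixed in the world has none). Each returns a list of dicts, best first, with "conf" (0 to 1); they miss things now and then, are a little off and sometimes report something else, mostly with a low value. They report only what shows in the picture. A call takes as long as a camera call. They do not tell look-alikes from the thing itself.
- spot_in(camera, query): "xy" ([column, row] in pixels, amid what is visible of it).
- silhouettes(camera, query): "region" (480x640 bool, what is visible of it) and "xy" ([column, row] in pixels, amid what is visible of it).
Readings, each from a call of its own:
- current_clock(): time.
- current_joint_pos(): joint angles.
- current_qvel(): joint speeds.
- current_joint_torque(): joint torques, N m.
- current_position(): TCP position.
- current_orientation(): TCP orientation.
- current_force(): force on the tool from outside, world axes, zero at the start.
- current_torque(): the same for the moment, N m.
- current_finger_gap(): finger opening in m.
Only numpy, scipy, OpenCV 4.12 (cv2) and the standard library are available. Lean on these libraries where they do the work, as an engineer would, in place of code of your own. Each camera call takes 0.05 s, during which the arm holds its last target.

TASK

Count two of the three loose hexagon nuts out of the counting tray: with a fingertip slide the tray's little gate plate fully open, then sweep two nuts, one after the other, through the gate so that they drop into the slot behind it, and finally push the gate plate fully shut again. Everything is only pushed with the fingers, nothing is picked up; the third nut, the brass elbow and the bolt stay on the tray's deck, and the things standing round the tray are left where they are.

Things in the scene. Friction and masses are not known exactly. Their poses are not given: they have to be found in the camera images.
- tray: sheet-metal counting tray, fixed to the worktop. Origin: on worktop level below gate. Own +x points from the gate into the tray, +y along the gate wall, z up. Flat deck 56 mm above the origin, x = 0 to 280 mm, y = -108 to +108 mm, walls 18 mm high above it (22 mm with the beading on the three sides without gate), 6 mm thick, no gap but the gate
- gate (a point): middle of the gate, on the deck's edge at the inner face of the gate wall (tray 0, 0, 56 mm). The gap is 42 mm wide (y = -21 to 21), wall at x = -6 to 0. The deck ends at x = 0: a nut drops into the slot once its middle is pushed 3 mm or more past this edge, so fingers need not enter the gap. The plate's guide rod crosses the gap 18 to 24 mm above the deck at x = -15 to -10 mm
- slot (a point): middle of the slot's floor (tray -24, 0, 4 mm). The slot is an open trough behind the gate wall, x = -48 to 0, y = -60 to 60 mm, floor 52 mm below the deck, outer wall as high as the deck
- shutter (a joint): gate plate sliding along the tray's +y on its rod: 0 = fully shut (covers the gate), 0.050 m = fully open, hard stops at both ends; 1 N friction, it stays where it is left. Starts shut or up to 15 mm ajar. The rod's brackets stand on the slot side of the wall at tray y = -33 to -25 and 75 to 83 mm, up to 27 mm above the deck
- tab (a point): centre of the top of the gate plate's black upright tab, 49 mm above deck level, at tray x = -12.5 mm and tray y = joint value. The tab is 22 mm wide along y and 9 mm along x; push its +y or -y side, between 28 and 48 mm above the deck
- nut_a: one of three equal steel hexagon nuts, 24 mm across flats, 28 mm across corners, 13 mm thick, 30 g, lying flat on the deck; origin in the middle of its underside. At the start one lies roughly behind the gate and one about 45 mm to either side of that
- nut_b: one of three equal steel hexagon nuts, 24 mm across flats, 28 mm across corners, 13 mm thick, 30 g, lying flat on the deck; origin in the middle of its underside. At the start one lies roughly behind the gate and one about 45 mm to either side of that
- nut_c: one of three equal steel hexagon nuts, 24 mm across flats, 28 mm across corners, 13 mm thick, 30 g, lying flat on the deck; origin in the middle of its underside. At the start one lies roughly behind the gate and one about 45 mm to either side of that
- elbow: brass pipe elbow, 57 x 48 x 21 mm, lying on the deck near the wall opposite the gate; origin under its middle. Stays on the deck
- bolt: steel hexagon bolt, 89 mm long, head 28 mm, lying on the deck near the wall opposite the gate; origin under its middle. Stays on the deck
- grease_tub: white tub with press-on lid, 68 mm across, 53 mm high, on the worktop beside the tray on its +y side; origin under its middle. Leave alone
- bearing: ball bearing, 62 mm across, 16 mm high, flat on the worktop beside the tray on its -y side; origin under its middle. Leave alone
- marker: marker pen, 128 mm long, 18 mm thick, lying on the worktop beside the tray on its -y side; origin under its middle. Leave alone
Not all that is in view belongs to the job. Of the things like the elbow, leave any that is orange; of the rest the smaller one is meant.

How it is judged:
By the outcome, as a careful person would: the job done as asked, in the order asked, and still so for the second after the job is handed in, with the robot touching nothing.
It also fails if it takes over 64 s, if anything falls off the work surface, if the arm or the gripper's body presses on something with over 40 N, if the wrist force passes 120 N, or if a joint passes its speed limit or range.

## Working session

There is one attempt and no reset: what is moved stays moved. The work goes in short steps, each a Python script; the robot and the scene stay as the last script left them, time stands still between calls to the robot, and variables do not carry over. Pictures are saved under pics/ and viewed, and the job is handed in when it is done.

```bash
mkdir -p pics; ls
python3 - <<'E'
from bench import *
import cv2,numpy as np
print(current_clock(), current_position(), current_orientation(), current_finger_gap())
for n in ["scene","top"]:
    c=capture(n); cv2.imwrite(f"pics/{n}0.png",c["image"]); print(n,c["intrinsics"].tolist(),c["R"].tolist(),c["t"].tolist())
    np.savez(f"pics/{n}0.npz",**c)
    for q in ["tray","shutter","tab","nut_a","elbow","bolt"]:
        print(q,[(round(d["conf"],2),np.round(d["xy"]).tolist()) for d in spot_in(n,q)])
print(current_clock())
E
```

```text
pics
0.0 [ 0.25087962 -0.54425978  0.22180805] [ 8.42179387e-01 -5.39196654e-01 -7.09824691e-04 -5.86787071e-04] 0.08807568695933973
scene [[525.1860287867615, 0.0, 320.4309601326644], [0.0, 525.1860287867615, 237.20055257948692], [0.0, 0.0, 1.0]] [[-0.9129829784741482, -0.40784578838230445, -0.011130764362326961], [-0.2675303830124364, 0.6190319768437569, -0.7383948170255054], [0.30804151535416807, -0.6711640816847451, -0.6742767979654801]] [0.478174213445792, 0.2800870970187883, 0.7444129922748214]
tray [(0.95, [294.0, 285.0])]
shutter []
tab [(0.58, [248.0, 315.0]), (0.45, [360.0, 243.0])]
nut_a [(0.73, [310.0, 296.0]), (0.6, [272.0, 270.0]), (0.44, [281.0, 285.0])]
elbow [(0.92, [361.0, 243.0]), (0.65, [249.0, 316.0]), (0.62, [436.0, 224.0]), (0.6, [349.0, 176.0])]
bolt [(0.69, [314.0, 220.0]), (0.29, [311.0, 296.0]), (0.28, [293.0, 287.0])]
top [[491.6396880709978, 0.0, 318.2530606758736], [0.0, 491.6396880709978, 241.80832818857542], [0.0, 0.0, 1.0]] [[0.02930577688228697, -0.9995627007598213, -0.003946985059181259], [-0.9878907075590644, -0.028361245060806742, -0.15253717480356216], [0.15235852900240682, 0.008369410273887243, -0.9882898520231249]] [-0.11719541456063656, 0.6048371351627795, 1.0010456903131375]
tray [(0.82, [288.0, 253.0]), (0.62, [267.0, 244.0])]
shutter [(0.69, [220.0, 242.0])]
tab [(0.56, [222.0, 240.0])]
nut_a [(0.52, [234.0, 318.0]), (0.51, [282.0, 230.0])]
elbow [(0.89, [452.0, 239.0]), (0.82, [417.0, 342.0]), (0.78, [345.0, 287.0]), (0.73, [241.0, 324.0])]
bolt [(0.93, [346.0, 239.0]), (0.61, [269.0, 244.0])]
0.7
```

View pics/scene0.png

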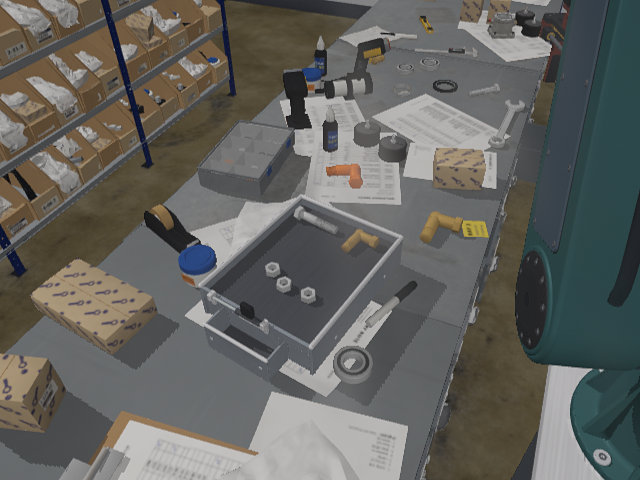

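View pics/top0.png

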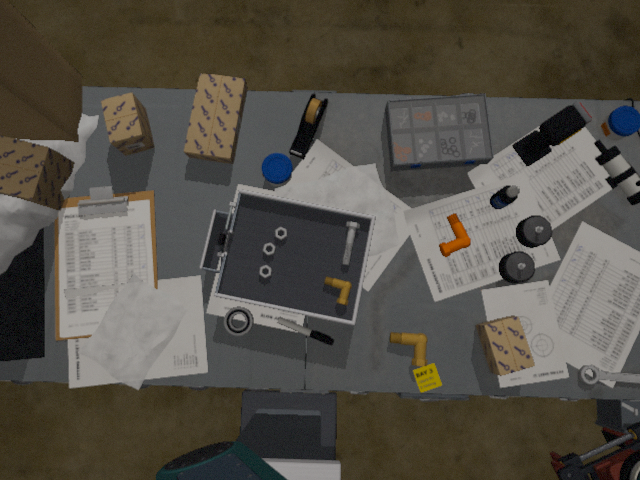

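```bash
cat > h.py <<'E'
import numpy as np,cv2
def cloud(c):
    K=c["intrinsics"];z=c["range_z"];v,u=np.mgrid[:480,:640]
    P=np.stack([(u-K[0,2])/K[0,0]*z,(v-K[1,2])/K[1,1]*z,z],-1)
    W=(P-c["t"])@c["R"]   # R^T (P-t)
    W[z<=0]=np.nan
    return W
def proj(c,X):
    X=np.atleast_2d(X); P=X@np.asarray(c["R"]).T+c["t"]; p=P@c["intrinsics"].T
    return p[:,:2]/p[:,2:]
def backz(c,uv,h):
    uv=np.atleast_2d(uv).astype(float); d=np.c_[uv,np.ones(len(uv))]@np.linalg.inv(c["intrinsics"]).T
    d=d@c["R"]; o=-c["R"].T@c["t"]
    return o+d*((h-o[2])/d[:,2:])
E
python3 - <<'E'
import numpy as np,cv2
from h import *
c=dict(np.load("pics/top0.npz"))
W=cloud(c)
sl=(slice(180,330),slice(190,390))
Z=W[...,2]
print([round(float(np.nanmedian(Z[a:a+10,b:b+10])),4) for a,b in [(380,250),(230,310),(300,290),(230,210)]])
m=((Z>0.046)&(Z<0.066)).astype(np.uint8); mm=np.zeros_like(m); mm[sl]=m[sl]
n,l,s,_=cv2.connectedComponentsWithStats(mm); i=1+np.argmax(s[1:,4]); print(s[i])
P=W[l==i][:,:2].astype(np.float32); print(cv2.minAreaRect(P))
# rim
m=((Z>0.070)&(Z<0.09)); mm=np.zeros_like(m); mm[sl]=m[sl]
P=W[mm][:,:2].astype(np.float32); print(len(P),cv2.minAreaRect(P), P.min(0),P.max(0))
im=c["image"][170:340,190:390]; cv2.imwrite("pics/top0z.png",cv2.resize(im,None,fx=4,fy=3.5,interpolation=cv2.INTER_CUBIC)[:600])
d=np.clip((Z[170:340,190:390])/0.13*255,0,255).astype(np.uint8); cv2.imwrite("pics/top0d.png",cv2.applyColorMap(cv2.resize(d,None,fx=4,fy=3.5,interpolation=cv2.INTER_NEAREST),cv2.COLORMAP_JET))
E
```

```text
[-0.0006, 0.056, 0.0565, 0.0192]
[  219   193   152   127 12648]
((0.5762360095977783, -0.05185540020465851), (0.28328701853752136, 0.21563394367694855), 80.10025787353516)
2681 ((0.575801432132721, -0.04797257483005524), (0.3056749105453491, 0.23057471215724945), 80.08634948730469) [ 0.4376824 -0.2167743] [0.7117652  0.10872971]<stdin>:15: RuntimeWarning: invalid value encountered in cast
```

View pics/top0z.png

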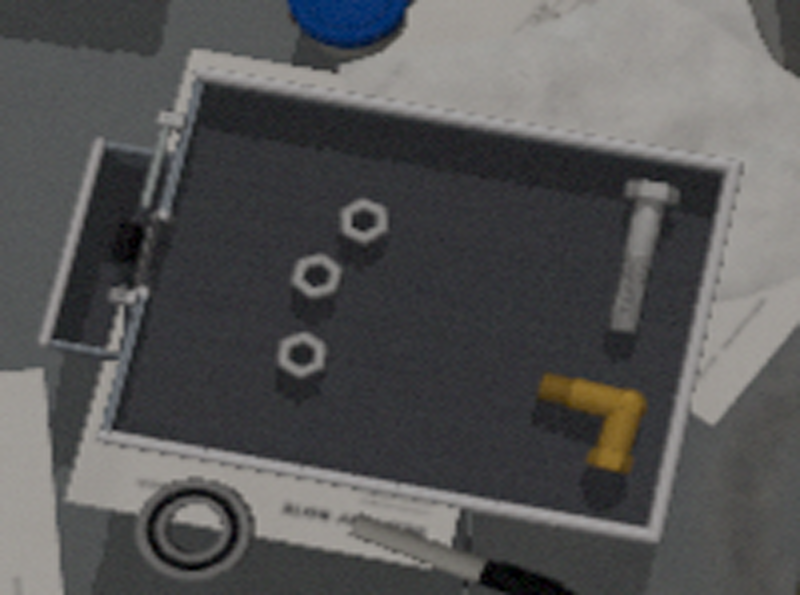

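View pics/top0d.png

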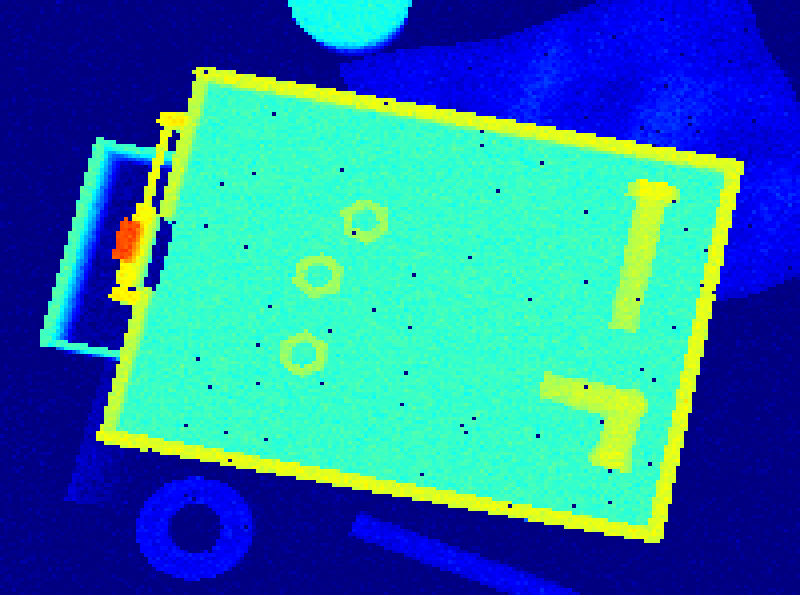

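Run:
```python
import numpy as np,cv2
from h import *
from scipy.optimize import minimize
c=dict(np.load("pics/top0.npz"))
W=cloud(c); Z=W[...,2]; sl=(slice(180,330),slice(190,390))
def T(g,th):
    x=np.array([np.cos(th),np.sin(th)]); return lambda P:(P[...,:2]-g)@np.stack([x,[-x[1],x[0]]],1)
th=np.deg2rad(80.1)-np.pi; g=np.array([.5762,-.0519])-.14*np.array([np.cos(th),np.sin(th)])
msk=np.zeros(Z.shape,bool); msk[sl]=1
deck=W[msk&(abs(Z-.056)<.006)]; 
def ext(g,th):
    q=T(g,th)(deck); k=(q[:,0]>20)&(q[:,0]<270)
    out=[]
    # per-bin edges
    b=(q[:,0]//.01).astype(int)
    lo=[q[(b==i),1].min() for i in range(2,26)]; hi=[q[(b==i),1].max() for i in range(2,26)]
    b2=(q[:,1]//.01).astype(int)
    far=[q[b2==i,0].max() for i in range(-9,9)]; near=[np.partition(q[b2==i,0],2)[2] for i in list(range(-9,-6))+list(range(7,9))]
    return lo,hi,far,near
for it in range(2):
    lo,hi,far,near=ext(g,th)
    xs=np.arange(2,26)*.01
    s=[np.polyfit(xs,lo,1)[0],np.polyfit(xs,hi,1)[0],-np.polyfit(np.arange(-9,9)*.01,far,1)[0]]
    print(np.degrees(th),g,"lo",np.median(lo),"hi",np.median(hi),"far",np.median(far),"near",near,"slopes",s)
    th+=np.mean(s)
f=T(g,th)
tab=W[msk&(Z>.098)&(Z<.112)]; q=f(tab); print("tab",q.mean(0),q.min(0),q.max(0),tab[:,2].mean(),len(q))
q3=f(W); inside=msk&(q3[...,0]>.02)&(q3[...,0]<.27)&(abs(q3[...,1])<.1)&(Z>.0635)
n,l,s,_=cv2.connectedComponentsWithStats(inside.astype(np.uint8))
for i in range(1,n):
    if s[i,4]>8:
        q=q3[l==i]; print(s[i],q.min(0),q.max(0),(q.min(0)+q.max(0))/2,np.median(Z[l==i]))
rim=msk&(Z>.072)&(Z<.085)
q=q3[rim]; print(np.percentile(q,[.5,99.5],axis=0))
```

```text
-99.9 [0.60027007 0.08601531] lo -0.10757616647744887 hi 0.10741567065167609 far 0.28132406464695614 near [np.float64(0.0014130376665185851), np.float64(0.0015660335600137332), np.float64(-0.049373785804969955), np.float64(0.001412076267385305), np.float64(0.0024790861014875433)] slopes [np.float64(0.0002879185478425689), np.float64(-0.11253361137423269), np.float64(-0.000786649406833049)]
-102.05875871948068 [0.60027007 0.08601531] lo -0.1024444205664811 hi 0.1141059400694033 far 0.28144702580461384 near [np.float64(0.004634192425708301), np.float64(0.0043004974210738), np.float64(-0.04699155535643669), np.float64(-0.0012810966005044814), np.float64(-0.0008984068085469782)] slopes [np.float64(0.03867506388207985), np.float64(-0.08933264412892658), np.float64(0.03671398491062964)]
tab [-0.01030589 -0.00101477] [-0.01468033 -0.01228906] [-0.00586281  0.01083805] 0.10423392468412035 52
[342 222  18  43 338] [0.22838632 0.0128325 ] [0.25586592 0.09993634] [0.24212612 0.05638442] 0.07228667378366858
[275 227  12  13  79] [0.08698563 0.03122097] [0.11186499 0.05555718] [0.09942531 0.04338907] 0.06889882118863845
[263 242  13  13  84] [ 0.07279574 -0.00660511] [0.09666723 0.01940148] [0.08473149 0.00639819] 0.06904254664035506
[260 264  12  14  83] [ 0.07593208 -0.05377695] [ 0.10071416 -0.02744502] [ 0.08832312 -0.04061098] 0.0689124163549921
[325 276  27  29 364] [ 0.21289213 -0.06801171] [ 0.26881256 -0.01987979] [ 0.24085235 -0.04394575] 0.07333257454693223
[324 315  21   6  27] [ 0.22843186 -0.09978926] [ 0.26988007 -0.09725045] [ 0.24915596 -0.09851986] 0.07755686202088419
[[-0.01505707 -0.11432684]
 [ 0.29117857  0.12316309]]
```

```bash
cat >> h.py <<'E'
from scipy.spatial.transform import Rotation as Rn
TH=np.deg2rad(-99.9); XH=np.array([np.cos(TH),np.sin(TH)]); YH=np.array([-XH[1],XH[0]])
G=np.array([0.60027,0.08602])+0.0013*XH
def w(x,y,h):  # tray mm (h above deck) -> world m
    p=G+XH*x/1e3+YH*y/1e3; return [p[0],p[1],0.056+h/1e3]
def t(P):
    P=np.asarray(P); q=(P[...,:2]-G)@np.stack([XH,YH],1)*1e3
    return np.concatenate([q,(P[...,2:]-.056)*1e3],-1)
def ori(deg=0,flip=1):  # jaw axis at deg from tray y
    a=TH+np.pi/2+np.deg2rad(deg); x=flip*np.array([np.cos(a),np.sin(a),0]); z=np.array([0,0,-1.])
    return Rn.from_matrix(np.stack([x,np.cross(z,x),z],1)).as_quat()
def blobs(c,hlo=7.5):
    W=cloud(c); q=t(W); m=(q[...,0]>-50)&(q[...,0]<270)&(abs(q[...,1])<101)&(q[...,2]>hlo)&(q[...,2]<60)
    n,l,s,_=cv2.connectedComponentsWithStats(m.astype(np.uint8)); out=[]
    for i in range(1,n):
        if s[i,4]>15:
            p=q[l==i]; lo=np.percentile(p,1,axis=0);hi=np.percentile(p,99,axis=0)
            out.append((s[i,4],np.round((lo+hi)/2,1),np.round(hi-lo,1)))
    return out
E
python3 - <<'E'
from bench import *
from h import *
c=dict(np.load("pics/top0.npz"))
for b in blobs(c): print(b)
q=t(cloud(c)); m=(q[...,2]>43)&(q[...,2]<55)&(abs(q[...,0])<60)&(abs(q[...,1])<100); print("tab",np.percentile(q[m],[2,50,98],axis=0))
for f in (1,-1):
  for p in [(-12.5,-40,35),(100,45,3),(20,0,3),(-12.5,80,35),(60,0,160)]:
    print(f,p,np.round(w(*p),3),inverse_kinematics(w(*p),ori(0,f)))
E
```

```text
(np.int32(593), array([-7.4, -0.1, 29.3]), array([ 17. , 195.4,  42.3]))
(np.int32(347), array([244.5,  46.6,  17.3]), array([23.8, 87.2, 16.4]))
(np.int32(79), array([99.8, 39.4, 12.4]), array([24.3, 23.7,  7.6]))
(np.int32(84), array([83.5,  2.3, 12.1]), array([23.3, 24.2,  7.8]))
(np.int32(83), array([ 85.4, -44.6,  12.4]), array([23.8, 24.2,  8.9]))
(np.int32(364), array([237.9, -54.4,  16.2]), array([53.2, 47.5, 14.1]))
tab [[-15.76396539 -11.40704249  44.79814552]
 [-11.3713738   -0.29309387  48.17938554]
 [ -7.32033162  10.2183012   52.39341037]]
1 (-12.5, -40, 35) [0.563 0.104 0.091] [ 6.19295822e-02  4.68465867e-01  1.70909905e+00 -4.44089210e-16
  9.64027732e-01  2.34717178e-01]
1 (100, 45, 3) [ 0.627 -0.022  0.059] [-1.44293617e-01  5.73551718e-01  1.60418388e+00 -4.44089210e-16
  9.63857051e-01  2.84939785e-02]
1 (20, 0, 3) [0.597 0.065 0.059] [-6.47698395e-03  5.43164929e-01  1.66893481e+00 -4.44089210e-16
  9.29492914e-01  1.66310612e-01]
1 (-12.5, 80, 35) [0.681 0.083 0.091] [ 2.11179146e-02  6.04516256e-01  1.43791825e+00 -4.44089210e-16
  1.09915815e+00  1.93905511e-01]
1 (60, 0, 160) [0.59  0.026 0.216] [-7.35515382e-02  3.50862030e-01  1.54026796e+00 -4.44089210e-16
  1.25046266e+00  9.92360578e-02]
-1 (-12.5, -40, 35) [0.563 0.104 0.091] [ 6.19295822e-02  4.68465867e-01  1.70909905e+00 -4.44089210e-16
  9.64027732e-01 -2.90687548e+00]
-1 (100, 45, 3) [ 0.627 -0.022  0.059] None
-1 (20, 0, 3) [0.597 0.065 0.059] [-6.47698395e-03  5.43164929e-01  1.66893481e+00 -4.44089210e-16
  9.29492914e-01 -2.97528204e+00]
-1 (-12.5, 80, 35) [0.681 0.083 0.091] [ 2.11179146e-02  6.04516256e-01  1.43791825e+00 -4.44089210e-16
  1.09915815e+00 -2.94768714e+00]
-1 (60, 0, 160) [0.59  0.026 0.216] None
```

Run:
```python
from bench import *
from h import *
move_gripper(0.0)
move_ptp(w(40,-10,230),ori())
c=capture("wrist"); np.savez("pics/w1.npz",**c); cv2.imwrite("pics/w1.png",c["image"])
for b in blobs(c): print(b)
q=t(cloud(c)); m=(q[...,2]>43)&(q[...,2]<55)&(abs(q[...,0])<60)&(abs(q[...,1])<100)
if m.sum(): print("tab",m.sum(),np.percentile(q[m],[2,50,98],axis=0))
print(current_clock(),current_finger_gap(),t(current_position()),current_force())
```

```text
(np.int32(2521), array([-8.4, -0.2, 29.5]), array([ 17.3, 195.3,  41.7]))
(np.int32(377), array([82.5,  3.1, 11.4]), array([23.6, 24.2,  7.4]))
(np.int32(384), array([ 85.3, -44.3,  11.5]), array([24.1, 24.9,  7.1]))
(np.int32(377), array([99.4, 40.1, 11.5]), array([24.8, 24.1,  7. ]))
tab 299 [[-16.10241518 -11.4887576   45.90398719]
 [-12.01405789  -0.43925722  49.16711251]
 [ -7.72634702  11.47889703  50.8812458 ]]
4.5167 0.0003674524802973881 [ 40.9113189   -9.79294668 229.86956823] [0.60756151 0.29330441 0.06790025]
```

View pics/w1.png

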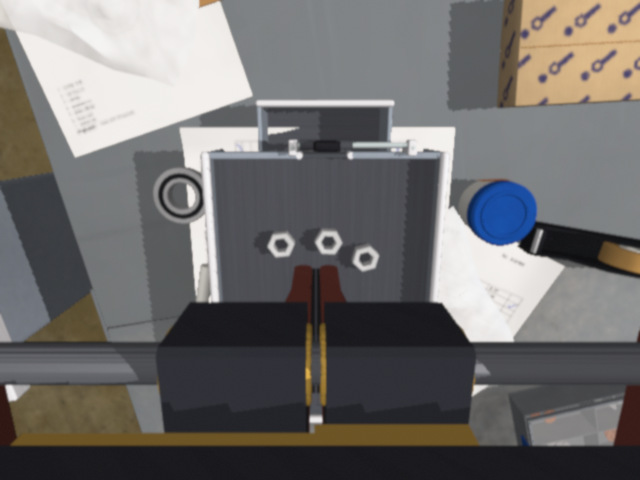

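Run:
```python
from bench import *
from h import *
move_ptp(w(-12.5,-38,70),ori())
servo_line(w(-12.5,-38,37),rate=0.12)
print(t(current_position()),current_force())
r=servo_line(w(-12.5,42,37),rate=0.06,contact_N=8)
p=t(current_position()); print(r,p,current_force())
servo_line(w(-12.5,p[1]-6,37),rate=0.1)
servo_line(w(-12.5,p[1]-6,75),rate=0.2)
move_ptp(w(140,-10,120),ori())
c=capture("top"); np.savez("pics/t2.npz",**c); cv2.imwrite("pics/t2.png",c["image"][170:340,190:390].repeat(3,0).repeat(3,1))
q=t(cloud(c)); m=(q[...,2]>43)&(q[...,2]<53)&(q[...,0]>-20)&(q[...,0]<-4)&(abs(q[...,1])<100)
if m.sum(): print("tab",m.sum(),np.percentile(q[m],[2,50,98],axis=0))
print(current_clock())
```

```text
[-12.29628535 -37.01840174  37.97709592] [ 0.58618304 -0.86388676 -0.02380276]
True [-12.36808943  28.31137934  36.25081702] [0.36364509 0.43649966 1.16184052]
8.0167
```

View pics/t2.png

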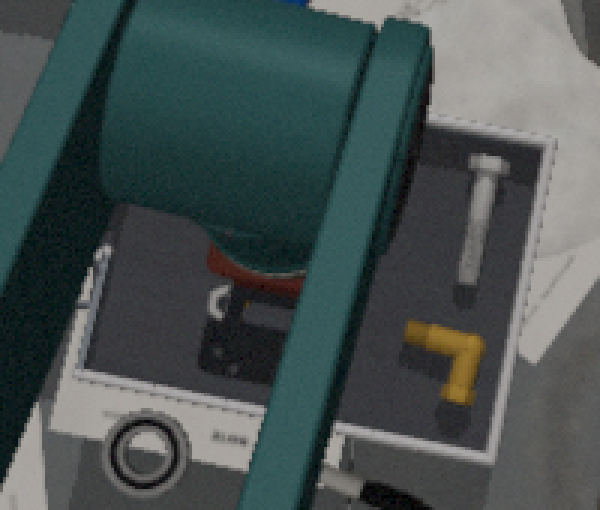

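```bash
cat > look.py <<'E'
from bench import *
from h import *
def look(n,pos=(60,0,200)):
    if pos: move_ptp(w(*pos),ori())
    c=capture("wrist"); np.savez(f"pics/{n}.npz",**c); cv2.imwrite(f"pics/{n}.png",c["image"])
    for b in blobs(c): print(b)
    q=t(cloud(c)); m=(q[...,2]>43)&(q[...,2]<53)&(q[...,0]>-20)&(q[...,0]<-4)&(abs(q[...,1])<100)
    if m.sum(): print("tab",m.sum(),np.percentile(q[m],[2,50,98],axis=0).tolist())
    print(current_clock(),t(current_position()))
    return c
E
python3 -c "
from look import *
look('w3')"
```

```text
(np.int32(2908), array([-8.5, -0.1, 31.3]), array([ 17.2, 195.8,  37.9]))
(np.int32(449), array([82.6,  2.9, 11.5]), array([23.4, 25.3,  7.4]))
(np.int32(444), array([ 85.3, -44.1,  11.6]), array([23.7, 24.9,  7. ]))
(np.int32(451), array([99.4, 40.2, 11.5]), array([24.4, 24.6,  7.1]))
tab 365 [[-15.838690714339705, 37.5315308103421, 45.36529268305028], [-12.126015598262033, 48.337094231476016, 49.01785592346224], [-7.734395201375927, 60.314187129624685, 50.86922548511764]]
8.5917 [ 60.14229327  -1.20944361 198.06209535]
```

View pics/w3.png

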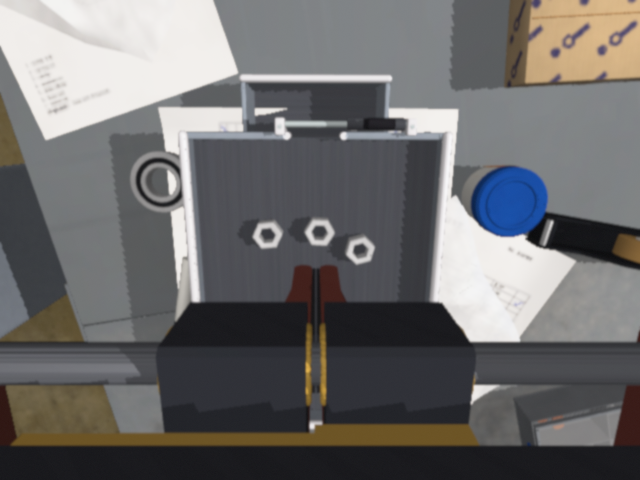

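Run:
```python
from look import *
move_ptp(w(-12.5,20,70),ori())
servo_line(w(-12.5,20,37),rate=0.15)
r=servo_line(w(-12.5,42,37),rate=0.04,contact_N=20)
p=t(current_position()); print(r,p,current_force())
servo_line(w(-12.5,p[1]-6,37),rate=0.1)
servo_line(w(-12.5,p[1]-6,75),rate=0.25)
look('w4')
```

```text
True [-12.36065637  28.28255128  37.31615917] [1.51292994 0.86723202 0.06889616]
(np.int32(2961), array([-8.1,  0.1, 33.4]), array([ 16.8, 195.6,  33.8]))
(np.int32(457), array([82.7,  3. , 11.5]), array([23.5, 24.5,  7.2]))
(np.int32(449), array([ 85.4, -44.2,  11.5]), array([23.7, 24.6,  7.4]))
(np.int32(452), array([99.4, 40.2, 11.5]), array([24.4, 24.1,  7.2]))
tab 361 [[-15.976227379556116, 37.48499878822772, 45.514285406860004], [-12.276039180106089, 48.22745365707727, 49.14719795497172], [-7.914138753541285, 59.95419244726543, 50.89080618577323]]
11.225 [ 59.53488121  -1.09486423 197.63617482]
```

Run:
```python
from look import *
move_ptp(w(116,2.5,40),ori())
servo_line(w(116,2.5,4),rate=0.12)
print(t(current_position()),current_force())
servo_line(w(52,2,4),rate=0.08)
look('w5',None)
```

```text
[115.54602098   3.20020719   4.91396872] [ 0.69489613 -0.45384816  0.86900367]
(np.int32(15808), array([-8.2, -0.1, 30.8]), array([ 17.2, 195.8,  39. ]))
(np.int32(4271), array([29. ,  1.1, 32. ]), array([27.6, 23.6, 48. ]))
tab 2426 [[-16.1497142277846, 37.60703425188355, 45.76294374846166], [-11.990238759159928, 47.623497802371006, 49.20010462696554], [-7.653415127779763, 58.7971425968486, 50.74868126468664]]
13.3917 [52.33399076  1.92034495  3.88194836]
```

View pics/w5.png

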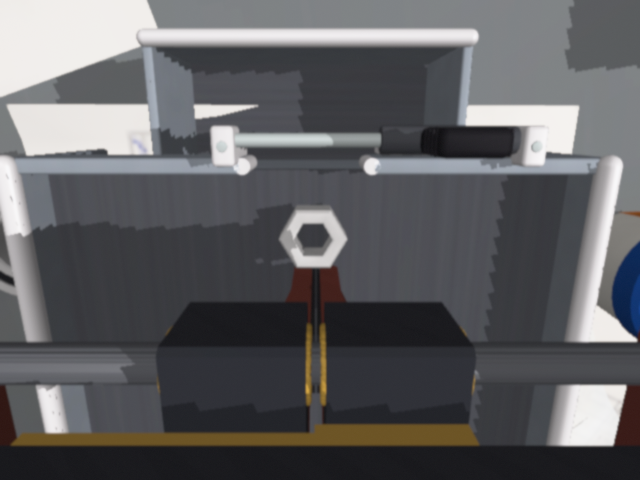

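Run:
```python
from look import *
servo_line(w(13,1,4),rate=0.08)
look('w6',None)
servo_line(w(30,1,4),rate=0.15)
servo_line(w(30,1,50),rate=0.25)
look('w7',(60,0,180))
```

```text
(np.int32(14744), array([-8.4,  0. , 29.5]), array([ 17.3, 196.6,  41.4]))
(np.int32(1008), array([ 2.2, -3.8, 33.1]), array([ 2.6,  9.3, 50.2]))
(np.int32(1006), array([ 2.2,  6.4, 33. ]), array([ 2.6,  9.3, 49.7]))
tab 2168 [[-16.574651717749216, 37.64347430186749, 43.52568495512106], [-13.358295891984485, 47.7256766228509, 49.08065699005023], [-8.404599594335297, 58.8990090430529, 50.59772306481896]]
14.0833 [12.9343896   0.92889866  3.98298724]
(np.int32(3296), array([-8.2,  0.1, 33.4]), array([ 16.6, 195.7,  33.8]))
(np.int32(501), array([ 85.1, -44.1,  11.6]), array([23.8, 24.9,  6.9]))
(np.int32(503), array([99.4, 40.1, 11.4]), array([24.6, 24.2,  7. ]))
(np.int32(16), array([243.6,   3.7,  13.9]), array([10.4,  1.8,  5.1]))
tab 415 [[-15.90483932596164, 37.48310190893083, 45.80736388633672], [-11.785233287641562, 48.334671051854905, 49.05747855486518], [-7.662027954456225, 60.039351794848244, 50.80739598422489]]
15.325 [ 59.96542749  -1.29274492 178.15380155]
```

View pics/w7.png

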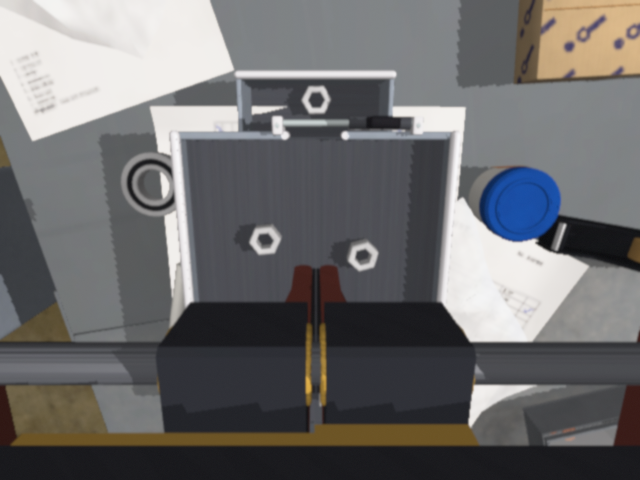

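Run:
```python
from look import *
move_ptp(w(85,-76,40),ori())
servo_line(w(85,-76,4),rate=0.12)
print(t(current_position()))
servo_line(w(85,-23.5,4),rate=0.07)
servo_line(w(85,-32,4),rate=0.15)
servo_line(w(85,-32,50),rate=0.25)
look('w8',(75,-10,150))
```

```text
[ 84.78305931 -74.6335717    4.70121017]
(np.int32(4331), array([-8. ,  0. , 32.9]), array([ 16.8, 194.9,  35. ]))
(np.int32(616), array([80. , -0.1, 11.5]), array([25.2, 23.3,  7.1]))
(np.int32(613), array([99.6, 40.1, 11.4]), array([24.4, 24.6,  7.3]))
tab 543 [[-15.873616685819496, 37.68710593572997, 45.713172787298234], [-11.651101342920546, 48.1691696032315, 49.09419046009393], [-7.562882258560651, 60.045128792183256, 50.899368942879335]]
18.4833 [ 75.13086757 -11.35823299 148.41934134]
```

View pics/w8.png

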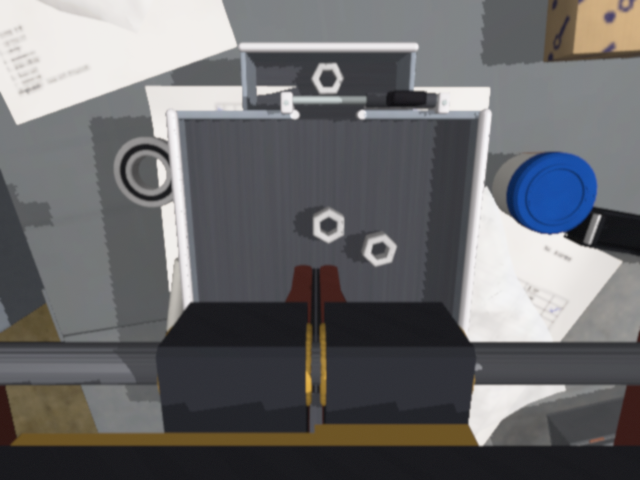

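Run:
```python
from look import *
move_ptp(w(116,0,40),ori())
servo_line(w(116,0,4),rate=0.12)
print(t(current_position()))
servo_line(w(52,0,4),rate=0.07)
look('w9',None)
```

```text
[115.53771626   0.59144227   4.9983296 ]
(np.int32(16138), array([-8.1,  0. , 31.1]), array([ 17.2, 195.6,  38.6]))
(np.int32(4264), array([29. ,  3.4, 32.1]), array([27.8, 24.2, 48.1]))
tab 2495 [[-16.333899596360272, 37.62959091274037, 45.58444380404625], [-12.132061326825118, 47.5627586968626, 49.18269243691989], [-7.5253385716773, 58.784438851847455, 50.701751953632204]]
20.5917 [ 5.23409582e+01 -4.70513681e-02  3.92965706e+00]
```

View pics/w9.png

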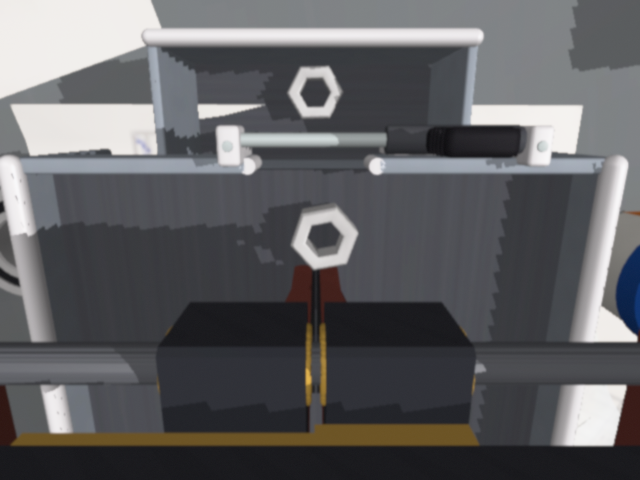

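Run:
```python
from look import *
servo_line(w(13,-1,4),rate=0.08)
servo_line(w(30,-1,4),rate=0.15)
servo_line(w(30,-1,50),rate=0.25)
look('w10',(60,0,180))
```

```text
(np.int32(3303), array([-8.2,  0. , 33.5]), array([ 16.6, 195.5,  33.8]))
(np.int32(503), array([99.5, 40.1, 11.5]), array([24.7, 24.4,  7.3]))
(np.int32(16), array([243.7,   3.7,  13.7]), array([9.7, 1.8, 5.2]))
tab 416 [[-15.883065220787994, 37.60816114697775, 45.65796788172726], [-11.767570531715847, 48.18725693468101, 49.18383995303147], [-7.645782027641093, 59.96895594558505, 50.81280076725522]]
22.475 [ 59.96921844  -1.29503232 178.13993929]
```

View pics/w10.png

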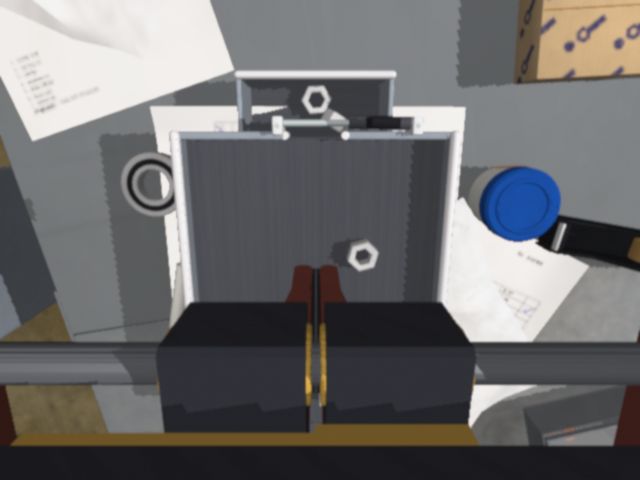

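Run:
```python
from look import *
c=dict(np.load("pics/w10.npz")); cv2.imwrite("pics/w10z.png",cv2.resize(c["image"][60:150,230:430],None,fx=4,fy=4,interpolation=cv2.INTER_CUBIC))
q=t(cloud(c))
for v in range(92,136,3): print(v,[tuple(np.round(q[v,u]).astype(int).tolist()) for u in range(322,348,5)])
```

```text
92 [(-39, 5, -40), (-39, 10, -40), (-40, 15, -49), (-40, 20, -52), (-40, 24, -50), (-40, 29, -51)]
95 [(-37, 6, -45), (-37, 10, -39), (-38, 15, -52), (-38, 20, -53), (-38, 24, -53), (-38, 29, -53)]
98 [(-35, 6, -53), (-34, 10, -37), (-35, 15, -52), (-35, 20, -52), (-35, 24, -52), (-35, 29, -52)]
101 [(-32, 6, -51), (-31, 10, -39), (-32, 15, -50), (-32, 20, -52), (-32, 25, -53), (-32, 29, -53)]
104 [(-29, 5, -40), (-29, 10, -40), (-29, 15, -51), (-29, 20, -51), (-29, 25, -51), (-29, 29, -51)]
107 [(-26, 6, -40), (-27, 10, -53), (-27, 15, -53), (-27, 20, -50), (-27, 25, -52), (-27, 29, -52)]
110 [(-23, 6, -38), (-23, 10, -38), (-23, 14, -30), (-24, 20, -52), (-24, 25, -52), (-24, 29, -52)]
113 [(-21, 6, -52), (-21, 10, -35), (-20, 14, -28), (-20, 19, -27), (-21, 25, -51), (-21, 29, -52)]
116 [(-18, 6, -39), (-18, 10, -33), (-18, 14, -28), (-18, 19, -28), (-18, 23, -29), (-19, 29, -51)]
119 [(-14, 5, 25), (-14, 9, 23), (-14, 12, 22), (-14, 16, 23), (-14, 20, 24), (-14, 24, 24)]
122 [(-12, 5, 24), (-12, 8, 25), (-12, 12, 24), (-12, 16, 25), (-9223372036854775808, -9223372036854775808, -9223372036854775808), (-12, 24, 24)]
125 [(-10, 5, 23), (-10, 9, 22), (-10, 12, 22), (-10, 16, 25), (-10, 20, 23), (-10, 24, 23)]
128 [(-8, 6, -52), (-8, 11, -51), (-8, 15, -50), (-8, 19, -28), (-8, 23, -28), (-8, 28, -35)]
131 [(-5, 6, -51), (-5, 11, -53), (-5, 15, -51), (-5, 20, -52), (-5, 22, 2), (-5, 24, 19)]
134 [(-2, 6, -52), (-2, 11, -52), (-2, 15, -52), (-2, 20, -52), (-3, 21, 18), (-3, 24, 19)]<stdin>:4: RuntimeWarning: invalid value encountered in cast
```

View pics/w10z.png

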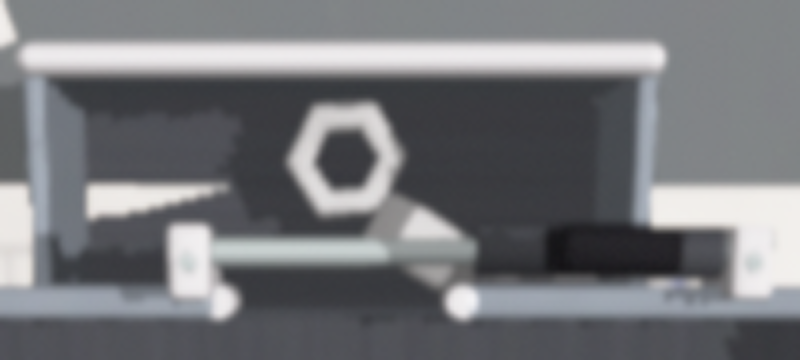

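Run:
```python
from look import *
move_ptp(w(-12.5,82,75),ori())
servo_line(w(-12.5,82,37),rate=0.12)
print(t(current_position()),current_force())
r=servo_line(w(-12.5,8,37),rate=0.06,contact_N=20)
p=t(current_position()); print(r,p,current_force())
servo_line(w(-12.5,p[1]+6,37),rate=0.1)
servo_line(w(-12.5,p[1]+6,75),rate=0.2)
look('w11',(60,0,200))
```

```text
[-12.01428597  82.01402929  37.98926003] [-0.02498736  0.20931592  0.47889689]
True [-12.7030922   18.8321351   37.53848227] [1.48540565 0.18735781 1.58968269]
(np.int32(2970), array([-8.1, -0.1, 33.3]), array([ 16.8, 195. ,  34. ]))
(np.int32(454), array([99.5, 40.2, 11.5]), array([24.6, 24.2,  7.4]))
tab 365 [[-16.002804521572134, -12.372312364450249, 45.75216175132118], [-12.311073105577664, -0.9380370816668901, 49.074175527403156], [-7.939533316988546, 10.495690804565381, 50.81889497034695]]
25.9167 [ 59.54429577  -1.0817709  197.70234332]
```

View pics/w11.png

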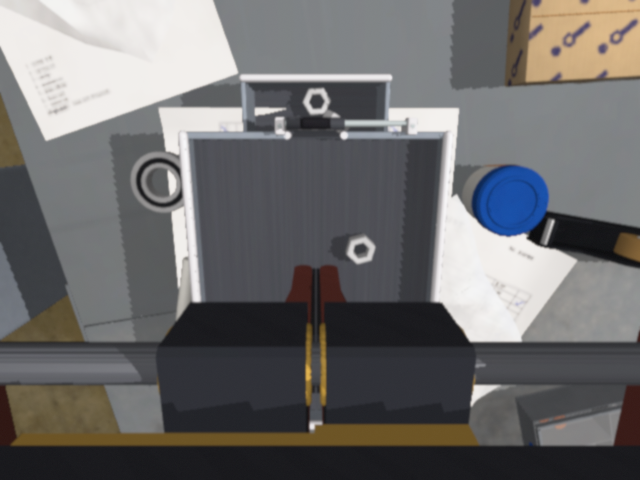

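Run:
```python
from bench import *
from h import *
move_ptp([0.251,-0.545,0.26],current_orientation())
c=capture("top"); cv2.imwrite("pics/t12.png",cv2.resize(c["image"][150:350,180:400],None,fx=3.5,fy=3,interpolation=cv2.INTER_CUBIC))
for b in blobs(c): print(b)
q=t(cloud(c)); m=(q[...,2]>43)&(q[...,2]<55)&(abs(q[...,0])<60)&(abs(q[...,1])<100); print("tab",np.percentile(q[m],[2,50,98],axis=0))
c0=np.load("pics/top0.npz"); print(current_clock())
```

```text
(np.int32(590), array([-7.4, -0.2, 29.6]), array([ 16.9, 195.3,  43.4]))
(np.int32(349), array([244.6,  46.7,  17.8]), array([24. , 87.6, 16.9]))
(np.int32(78), array([99.7, 39.8, 12.5]), array([24. , 23.1,  8.3]))
(np.int32(364), array([237.8, -54.5,  16.4]), array([53.1, 47.6, 13.6]))
tab [[-15.87455843 -12.4208016   45.02880173]
 [-11.0148232   -1.17147103  48.82842279]
 [ -7.40351905   9.7369813   52.32535656]]
28.325
```

View pics/t12.png

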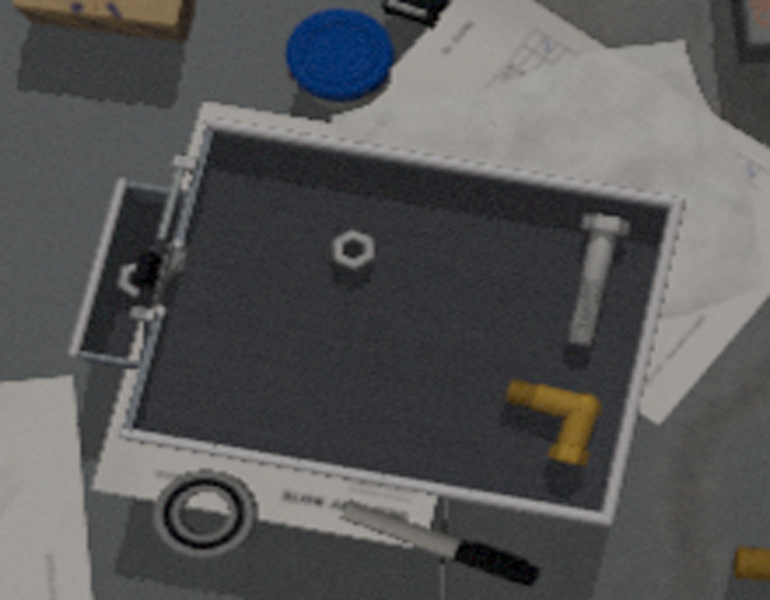

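```bash
python3 -c "
from bench import *
print(current_qvel(),current_force()); close_job()"
```

```text
[ 0.00025351  0.00103512 -0.00037964 -0.00168395  0.00080826 -0.00119703] [-0.37878945 -0.15230312 -0.06368669]
the job is handed in; nothing more can be done
```

The job is done and handed in at about 28 s, well inside the 64 s limit. Working with shut fingers, I did the following:
- **Gate open:** I slid the plate against its open stop, and a second push at 20 N stopped at the same place.
- **Nuts:** I pushed the middle nut through the gate, then the -y nut.
- **Gate shut:** I pushed the plate against its shut stop, again with a 20 N contact stop.

**Last checks:**
- **Gate:** The tab now sits about 1 mm further shut than at the start. Between open and shut the cameras show 49 to 50 mm of travel, against the 50 mm stroke. They read about 1 mm short, so I relied on the contact stops at both ends.
- **Counted nuts:** Both are in the slot. One lies flat on the floor. When last checked, before the gate was shut, the second stood leaning on edge, with its top about 28 mm below the deck. In the final pictures it is hidden behind the plate, so I could not check it again.
- **Left on the deck:** The third nut, the elbow and the bolt have not moved, to within 0.5 mm.
- **Around the tray:** The tub, bearing and marker look untouched in the final top view; I did not measure them.
- **Robot:** The arm was parked clear of everything before I handed in.

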